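# Start the light-curing unit under its push-latch cover

### The arm

A 6-joint arm with a two-finger parallel gripper is mounted at the origin on the work surface. World frame = base frame: x ahead of the robot, y to its left, z up, the work surface at z = 0. Lengths are in m, angles in rad, forces in N, time in s.
With the tool pointing down it reaches from about 0.425 to 0.925 m from the base axis. Payload 12.5 kg.
Tool frame: the origin (TCP) lies between the finger pads; the fingertips stand env.tips_ahead ahead of it and the grasp point (between the pads) lies 3 mm ahead of it (env.tips_ahead is the distance from the TCP to the fingertips, in m); z points along the fingers, y is the line along which they close (so a half turn about z gives the same grasp; the last joint's range is limited). The gripper opens to 85 mm and grips with 20 to 120 N. Pads are 22 mm wide; open, the fingers measure 114 mm over their backs; the gripper's body (76 mm by 85 mm) begins 54 mm behind the grasp point. The pads swing forward as they close: fully open they stand 13 mm farther back than shut.
Start: joints at [-1.388, 0.491, 1.559, -0, 1.092, -0.106], TCP at [0.178, -0.599, 0.233] pointing down, gripper open.
Joint ranges: [-3.1, 3.1], [-0.84, 2.19], [0.05, 2.79], [-1.13, 4.28], [0.06, 2.93], [-2.69, 2.69]. Speed limits (rad/s): [2.22, 2.22, 2.79, 3.14, 3.14, 3.14].

### API

Orientations are given as a 3x3 rotation matrix whose columns are the frame's x, y, z axes.
In Python, from bench import env gives the robot as it stands.
- The arm moves only by the tool apply_moves, never from a script. Its argument "moves" is one flat list of numbers, 7 for each row, row after row: the shift along the tool's x, y, z in mm, then the turn, a rotation vector about the tool's x, y, z in degrees, then the opening in per cent of the stroke, from 0 (shut) to 100 (fully open). In form: [x, y, z, wx, wy, wz, claw, x, y, z, wx, wy, wz, claw, ...]. A call has 1 to 12 rows; each row is the pose to reach, as a shift and turn from the pose commanded when the call began, along the tool's axes at that moment; what a row does not reach only later rows make up. A row lasts 1/12 s, in which the tool goes at most 41.7 mm and 7.16 degrees, less where a joint would pass 70% of its speed; a pose out of reach is approached as far as the arm can. A call with a gripper value outside its range is refused whole. The fingers move at their own pace and stop on an object; "newtons" is the grip in N (left out, the last holds). Time passes only in rows, so rows that repeat a pose let the fingers close. It gives the time, the measured TCP pose, the force, the opening and the grip force at its end, in the units of the state.
- env.get_state(): the state, without advancing time (a new reading comes with each control period).
- env.snapshot(name): name is "scene" or "top" or "wrist"; returns a dict with "frame" (480x640x3 uint8, red, green, blue), "fov_y" (degrees; the focal length in pixels is half the picture's height over the tangent of half this angle, whatever the lens; pixels are square), "cx", "cy" (the principal point, pixels), "R" (3x3) and "t" (3): a world point X has camera coordinates R X + t. Camera axes: x right, y down, z forward; pixel columns grow to the right and rows downward; lengths in m; the calibration is good to about 2 mm. A picture is of the moment at which its call begins. There is no depth.
- env.finish_job(): hands the job in; it is judged then, once.
The state is a dict: "clock": time; "joint_pos": joint angles; "joint_vel": joint speeds; "tau": joint torques, N m; "tcp_pos": TCP position; "tool_rot": TCP orientation; "ft_force": force on the tool from outside, world axes, zero at the start; "wrist_torque": the same for the moment, N m; "grip_width": finger opening in m; "grip_force": force on a finger pad.
Only numpy, scipy, OpenCV 4.12 (cv2) and the standard library are available. Lean on these libraries where they do the work, as an engineer would, in place of code of your own. Each camera call takes 0.05 s, during which the arm holds its last target. There are 200 camera calls.

### The job

Start the white curing unit: press the front of its blue cover down to pop it open, press the green button inside fully in, then press the cover down again until it latches and stays shut, and take the hand away. Use the fingertips only: grasp and lift nothing, and leave the jaw model, the articulator and the bottle standing where they are.

Things in the scene. Friction and masses are not known exactly. Their poses are not given: they have to be found in the camera images.
- curing_unit: low white casing fixed to the bench, 250 (x) x 190 (y) x 72 mm high; origin at the centre of its underside, x axis from its front (the robot's side) to its hinge side, z up. A well in its top, 138 mm wide, from x = -92 to +80 mm, floor at z = 30 mm, is closed by the blue cover.
- cover (a joint): cover angle (rad) about its rear edge: 0 latched shut, 1.15 popped fully open, front edge up; a spring (3 N at the front edge) drives it open. Push-push latch: from shut, pressed beyond -0.027 (4 mm down at the pad; solid stop at -0.036, 5 mm) and let go, it swings open in 2 s; from open, pressed beyond -0.027 and let go, it stays latched at 0. Shorter presses change nothing.
- cover_press (a point): middle of the white pad on top of the blue cover (a plate 158 long (x) x 130 wide x 7 mm), the place to press: 140 mm from the hinge, 19 mm from the front edge, level with the casing top when shut; moves with the cover. Its x axis points along the cover to the hinge, z out of the top face.
- cover_hinge (a point): middle of the cover's hinge line, fixed on the casing at x = +70, y = 0, z = 72 mm of curing_unit; its y axis is the hinge line. At angle q the cover's top face runs from here along (-cos q, 0, sin q) in the casing's axes.
- green_button (a joint): travel (m) of the round green spring button in the well: 0 = out, 0.006 = fully in (5 N); it springs back when let go.
- green_button_top (a point): centre of the green button's top, 28 mm across, level, z up, 24 mm below the casing top when out, in a dark round housing 44 mm across and 12 mm high on the well's floor, about 125 mm in front of the hinge line; hidden while the cover is shut.
- jaw_model: loose plaster jaw model, 62 x 58 x 37 mm high; origin at the centre of its underside. Leave alone.
- articulator: loose black, blue and steel articulator, 85 x 60 x 94 mm high; origin at the centre of its underside. Leave alone.
- liquid_bottle: loose brown bottle, 44 mm across, 85 mm high; origin at the centre of its underside. Leave alone.

How it is judged:
By the outcome, as a careful person would: the job done as asked, in the order asked, and still so for the second after the job is handed in, with the robot touching nothing.
It also fails if it takes over 51 s, if anything falls off the work surface, if the arm or the gripper's body presses on something with over 40 N, if the wrist force passes 120 N, or if a joint passes its speed limit or range.

## Working session

There is one attempt and no reset: what is moved stays moved. The work goes in short steps, Python scripts to look and compute and a tool call to move; the robot and the scene stay as the last step left them, time stands still between calls to the robot, and variables do not carry over. Pictures are saved under pics/ and viewed, at most 10 in all, crops included, and the job is handed in when it is done.

Besides the shell and the picture viewer there is one more tool, called after ">>>" as a command line: name --argument value ..., lists and objects as JSON in quotes. apply_moves: Moves the arm, as the interface text tells. Its arguments: {"type":"object","properties":{"moves":{"type":"array"},"newtons":{"type":"number"}},"required":["moves"]}

```bash
mkdir -p pics; python3 - <<'E'
from bench import env
import cv2,numpy as np,pickle
d={}
for n in("scene","top"):
    s=env.snapshot(n);d[n]=s
    print(n,s["fov_y"],s["cx"],s["cy"],np.round(-s["R"].T@s["t"],3))
    cv2.imwrite(f"pics/{n}0.png",s["frame"][:,:,::-1])
pickle.dump(d,open("d0.pkl","wb"))
print(env.tips_ahead,env.get_state())
E
```

```text
scene 45.692710514478705 315.95406247189595 242.40902371474738 [ 1.069 -0.712  0.775]
top 44.63166026469709 326.24076307054827 234.16546235373488 [0.477 0.063 1.041]
0.022 {'clock': 0.1, 'joint_pos': array([-1.38760708e+00,  4.91503586e-01,  1.55938889e+00,  7.56995708e-06,
        1.09173286e+00, -1.05614660e-01]), 'joint_vel': array([ 0.00012188, -0.00029946, -0.00170204,  0.00012091, -0.00036474,
       -0.00025996]), 'tau': array([ 2.55121209e-03, -6.19447160e+01, -2.62024033e+01, -1.52198022e-04,
        2.93517180e-03,  8.43613435e-06]), 'tcp_pos': array([ 0.17798084, -0.59890916,  0.23268338]), 'tool_rot': array([[ 9.58586220e-01,  2.84802432e-01, -1.81515129e-04],
       [ 2.84802466e-01, -9.58585688e-01,  1.01662970e-03],
       [ 1.15540806e-04, -1.02622318e-03, -9.99999467e-01]]), 'ft_force': array([-0.04345216,  0.05650494,  0.40891734]), 'wrist_torque': array([ 0.01522113, -0.06046574, -0.01884174]), 'grip_force': 0.0, 'grip_width': 0.08551859401792254}
```

View pics/top0.png

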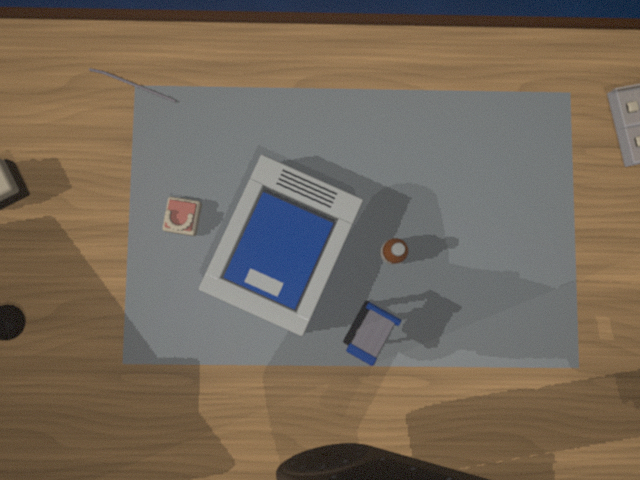

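View pics/scene0.png

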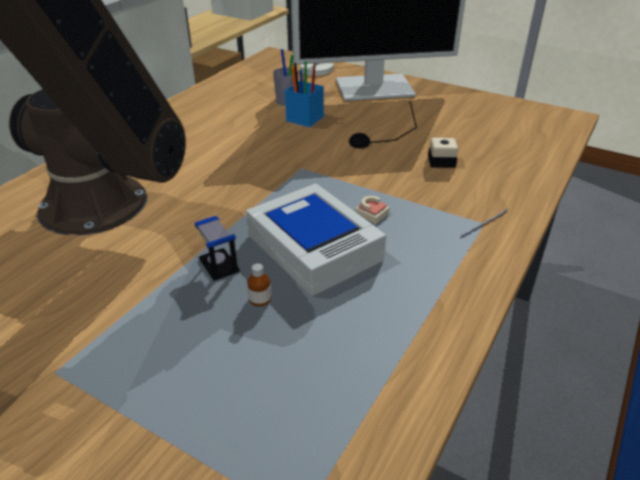

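The top view shows the blue cover centred near (279,248) with its white pad at (264,281). The vents at (306,188) mark the hinge side. The jaw is at (181,215), the bottle at (395,250) and the articulator at (372,333). The scene view agrees.

```bash
cat > h.py <<'E'
import cv2,numpy as np
def ray(s,uv,z):
    f=240/np.tan(np.radians(s["fov_y"]/2));c=-s["R"].T@s["t"]
    d=s["R"].T@np.array([(uv[0]-s["cx"])/f,(uv[1]-s["cy"])/f,1.]);return c+d*(z-c[2])/d[2]
def proj(s,X):
    f=240/np.tan(np.radians(s["fov_y"]/2));p=s["R"]@np.array(X)+s["t"];return np.array([s["cx"]+f*p[0]/p[2],s["cy"]+f*p[1]/p[2]])
E
python3 - <<'E'
import pickle;from h import *
d=pickle.load(open("d0.pkl","rb"))
rois={"top":(190,140,370,340),"scene":(240,180,390,295)}
for n,s in d.items():
    x0,y0,x1,y1=rois[n];h=cv2.cvtColor(s["frame"],cv2.COLOR_RGB2HSV)
    roi=np.zeros((480,640),np.uint8);roi[y0:y1,x0:x1]=1
    blue=cv2.inRange(h,(105,130,60),(130,255,255))*roi
    c=max(cv2.findContours(blue,cv2.RETR_EXTERNAL,2)[0],key=cv2.contourArea)
    fill=cv2.drawContours(np.zeros_like(blue),[c],-1,255,-1)
    pad=cv2.morphologyEx(fill&~blue,cv2.MORPH_OPEN,np.ones((3,3)))
    pc=max(cv2.findContours(pad,cv2.RETR_EXTERNAL,2)[0],key=cv2.contourArea)
    m=cv2.moments(pc);pu=(m["m10"]/m["m00"],m["m01"]/m["m00"])
    print(n,"pad px",np.round(pu,1),"world",np.round(ray(s,pu,.072),4))
    P=np.array([ray(s,p[0],.072)[:2] for p in c])*1000
    r=cv2.minAreaRect(P.astype(np.float32));print("cover",r)
    w=cv2.inRange(h,(0,0,135),(180,45,255))*roi|fill
    w=cv2.morphologyEx(w,cv2.MORPH_OPEN,np.ones((5,5)))
    c=max(cv2.findContours(w,cv2.RETR_EXTERNAL,2)[0],key=cv2.contourArea)
    P=np.array([ray(s,p[0],.072)[:2] for p in c])*1000
    print("casing",cv2.minAreaRect(P.astype(np.float32)))
t=d["top"]
for nm,uv,z in(("jaw",(181,215),.037),("art",(372,333),.094),("bottle",(397,249),.085)):print(nm,ray(t,uv,z))
E
```

```text
Traceback (most recent call last):
ValueError: max() iterable argument is empty
```

```bash
python3 - <<'E'
import pickle;from h import *
d=pickle.load(open("d0.pkl","rb"))
rois={"top":(190,140,370,340),"scene":(240,180,390,295)}
for n,s in d.items():
    x0,y0,x1,y1=rois[n];h=cv2.cvtColor(s["frame"],cv2.COLOR_RGB2HSV)
    roi=np.zeros((480,640),np.uint8);roi[y0:y1,x0:x1]=1
    blue=cv2.inRange(h,(105,150,40),(130,255,255))*roi
    c=max(cv2.findContours(blue,cv2.RETR_EXTERNAL,2)[0],key=cv2.contourArea)
    c=cv2.convexHull(c)
    fill=cv2.fillPoly(np.zeros_like(blue),[c],255)
    pad=cv2.morphologyEx(cv2.erode(fill,np.ones((3,3)))&cv2.inRange(h,(0,0,120),(180,110,255)),cv2.MORPH_OPEN,np.ones((3,3)))
    k=cv2.findContours(pad,cv2.RETR_EXTERNAL,2)[0]
    print(n,h[281,264],h[207,295],len(k))
    for pc in k:
        m=cv2.moments(pc)
        if m["m00"]>30:
            pu=(m["m10"]/m["m00"],m["m01"]/m["m00"])
            print("pad px",m["m00"],np.round(pu,1),"world",np.round(ray(s,pu,.072),4))
    P=np.array([ray(s,p[0],.072)[:2] for p in c])*1000
    print("cover",cv2.minAreaRect(P.astype(np.float32)))
    if n=="top":
        w=cv2.inRange(h,(0,0,135),(180,45,255))*roi|fill
        w=cv2.morphologyEx(w,cv2.MORPH_OPEN,np.ones((5,5)))
        c=max(cv2.findContours(w,cv2.RETR_EXTERNAL,2)[0],key=cv2.contourArea)
        P=np.array([ray(s,p[0],.072)[:2] for p in c])*1000
        print("casing",cv2.minAreaRect(P.astype(np.float32)))
t=d["top"]
for nm,uv,z in(("jaw",(181,215),.037),("art",(372,333),.094),("bottle",(397,249),.085)):print(nm,ray(t,uv,z))
E
```

```text
scene [ 13 219  92] [ 93  13 190] 1
pad px 165.0 [294.9 206.4] world [0.492  0.1493 0.072 ]
cover ((547.48779296875, 123.072509765625), (129.7292022705078, 155.8201141357422), 66.59660339355469)
top [  0   3 162] [110 167 128] 1
pad px 556.0 [263.4 282.1] world [0.4929 0.1502 0.072 ]
cover ((546.450927734375, 126.56365966796875), (127.28185272216797, 155.31253051757812), 66.5423355102539)
casing ((556.3042602539062, 123.17665100097656), (187.94322204589844, 248.35931396484375), 66.49949645996094)
jaw [0.60713219 0.29757355 0.037     ]
art [ 0.4130475  -0.02729312  0.094     ]
bottle [ 0.54916843 -0.06887689  0.085     ]
```

```bash
cat >> h.py <<'E'
from scipy.spatial.transform import Rotation as Ro
U=np.array([np.cos(np.radians(-23.5)),np.sin(np.radians(-23.5)),0]);V=np.array([-U[1],U[0],0]);Z=np.array([0,0,1.])
H=np.array([.6207,.0948,.072])
def case(a,h,b=0): return H+a*U+h*Z+b*V   # a>0 behind hinge
def tool(tilt=0,flip=1):  # tilt>0: hand's top leans to the front; flip=1: tool x along U
    z=-Z*np.cos(np.radians(tilt))+U*np.sin(np.radians(tilt));y=-V*flip;x=np.cross(y,z);return np.c_[x,y,z]
def to(st,tip,R):  # shift (mm) and turn (deg) in tool axes
    R0=st["tool_rot"];t=np.array(tip)-.022*R[:,2]
    return np.round(R0.T@(t-st["tcp_pos"])*1000,1),np.round(Ro.from_matrix(R0.T@R).as_rotvec(True),1)
E
python3 - <<'E'
from bench import env
from h import *
s=env.snapshot("wrist");st=env.get_state()
print("cam in tool",st["tool_rot"].T@(-s["R"].T@s["t"]-st["tcp_pos"]))
print(to(st,[.48,-.25,.215],tool()))
print(to(st,case(-.14,.06),tool()))
print(to(st,case(-.14,.01),tool()))
E
```

```text
cam in tool [ 0.07001211  0.00096267 -0.14039645]
(array([ 388.9, -248.5,   -4. ]), array([-0. ,  0. , 40.1]))
(array([ 514.8, -628.9,   79.3]), array([-0. ,  0. , 40.1]))
(array([ 514.8, -628.9,  129.3]), array([-0. ,  0. , 40.1]))
```

>>> apply_moves --moves '[389,-248,-4,0,0,-75,0,389,-248,-4,0,0,-75,0,389,-248,-4,0,0,-75,0,389,-248,-4,0,0,-75,0,389,-248,-4,0,0,-75,0,389,-248,-4,0,0,-75,0,389,-248,-4,0,0,-75,0,389,-248,-4,0,0,-75,0,389,-248,-4,0,0,-75,0,389,-248,-4,0,0,-75,0,389,-248,-4,0,0,-75,0]'

```text
clock: 1.07
tcp_pos: [0.4793, -0.251, 0.2372]
tool_rot: [[-0.034, 0.999, -0.0], [0.999, 0.034, -0.0], [-0.0, -0.0, -1.0]]
ft_force: [0.3, -0.5, 0.0]
grip_width: -0.0001
grip_force: 0.0
```

```bash
python3 - <<'E'
from bench import env
from h import *
st=env.get_state();print(st["clock"],st["tcp_pos"],st["joint_pos"])
print(to(st,case(-.14,.06),tool(0,-1)));print(to(st,case(-.14,.015),tool(0,-1)))
E
```

```text
1.0667 [ 0.47927997 -0.25101597  0.23720697] [-6.04517624e-01  3.67567043e-01  1.76004612e+00 -1.11271450e-04
  1.01395000e+00 -6.38512556e-01]
(array([401. ,  26.7,  83.2]), array([ -0. ,   0. , -64.5]))
(array([401. ,  26.7, 128.2]), array([ -0. ,   0. , -64.5]))
```

>>> apply_moves --moves '[401,26.7,60,0,0,-64.5,0,401,26.7,60,0,0,-64.5,0,401,26.7,60,0,0,-64.5,0,401,26.7,60,0,0,-64.5,0,401,26.7,60,0,0,-64.5,0,401,26.7,60,0,0,-64.5,0,401,26.7,60,0,0,-64.5,0,401,26.7,60,0,0,-64.5,0,401,26.7,60,0,0,-64.5,0,401,26.7,60,0,0,-64.5,0,401,26.7,100,0,0,-64.5,0,401,26.7,128,0,0,-64.5,0]'

```text
clock: 2.07
tcp_pos: [0.4939, 0.1506, 0.1079]
tool_rot: [[-0.915, 0.403, 0.001], [0.403, 0.915, 0.0], [-0.001, 0.001, -1.0]]
ft_force: [0.6, 0.2, -0.9]
grip_width: 0.0002
grip_force: 0.0
```

```bash
python3 - <<'E'
from bench import env
from h import *
st=env.get_state();print(st["clock"],st["tcp_pos"],st["joint_pos"])
print(to(st,case(-.14,0),tool(0,-1)))
s=env.snapshot("scene");cv2.imwrite("pics/s1.png",cv2.resize(s["frame"][130:310,210:450,::-1],None,fx=3,fy=3))
E
```

```text
2.0667 [0.49386341 0.15063531 0.1079078 ] [ 1.68092111e-01  5.11886209e-01  1.95146205e+00 -7.53007588e-05
  6.76803905e-01 -9.88066921e-01]
(array([ 1.4, -0.6, 13.9]), array([ 0. ,  0.1, -0.3]))
```

View pics/s1.png

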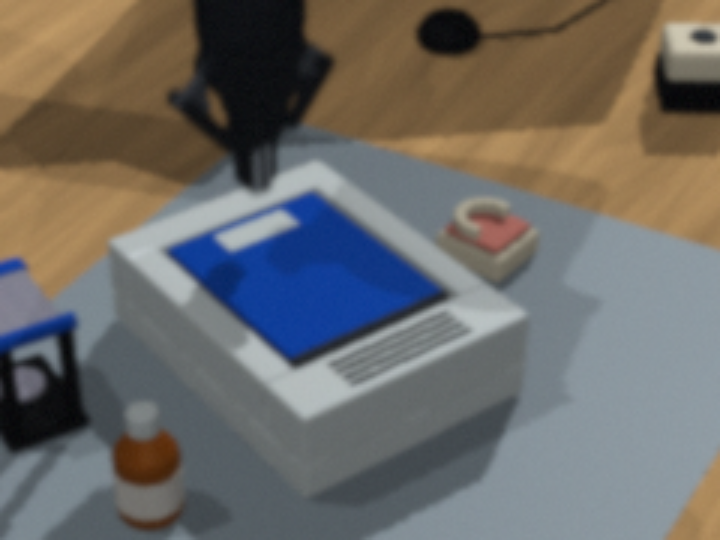

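Fingertips are at crop (260,188), above and behind the pad at (257,230). I'll check this against the projection.

```bash
python3 - <<'E'
from bench import env
from h import *
st=env.get_state();s=env.snapshot("scene")
c=lambda X:np.round((proj(s,X)-[210,130])*3,0)
for l in(0,.009,.022):print(l,c(st["tcp_pos"]+l*st["tool_rot"][:,2]))
print("pad",c(case(-.14,0)))
E
```

```text
0 [253. 193.]
0.009 [253. 203.]
0.022 [254. 218.]
pad [256. 228.]
```

>>> apply_moves --moves '[1.5,-0.5,4,0,0,0,0,1.5,-0.5,8,0,0,0,0,1.5,-0.5,11,0,0,0,0,1.5,-0.5,11,0,0,0,0]'

```text
clock: 2.5
tcp_pos: [0.493, 0.1486, 0.0988]
tool_rot: [[-0.914, 0.407, 0.001], [0.407, 0.914, 0.0], [-0.001, 0.001, -1.0]]
ft_force: [-0.3, -0.4, 0.0]
grip_width: 0.0002
grip_force: 0.0
```

>>> apply_moves --moves '[0,0,2,0,0,0,0,0,0,4,0,0,0,0,0,0,4,0,0,0,0]'

```text
clock: 2.75
tcp_pos: [0.4926, 0.1487, 0.0942]
tool_rot: [[-0.914, 0.406, 0.0], [0.406, 0.914, -0.0], [-0.0, 0.0, -1.0]]
ft_force: [-0.5, -0.4, 0.3]
grip_width: 0.0
grip_force: 0.0
```

>>> apply_moves --moves '[0,0,2,0,0,0,0,0,0,3,0,0,0,0,0,0,3,0,0,0,0]'

```text
clock: 3.0
tcp_pos: [0.4925, 0.1488, 0.091]
tool_rot: [[-0.914, 0.406, -0.0], [0.406, 0.914, -0.0], [0.0, -0.0, -1.0]]
ft_force: [-0.4, -0.0, 0.1]
grip_width: 0.0001
grip_force: 0.0
```

```bash
python3 - <<'E'
from bench import env
from h import *
s=env.snapshot("scene");cv2.imwrite("pics/s2.png",cv2.resize(s["frame"][170:230,260:340,::-1],None,fx=8,fy=8))
E
```

```text
(no output)
```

View pics/s2.png

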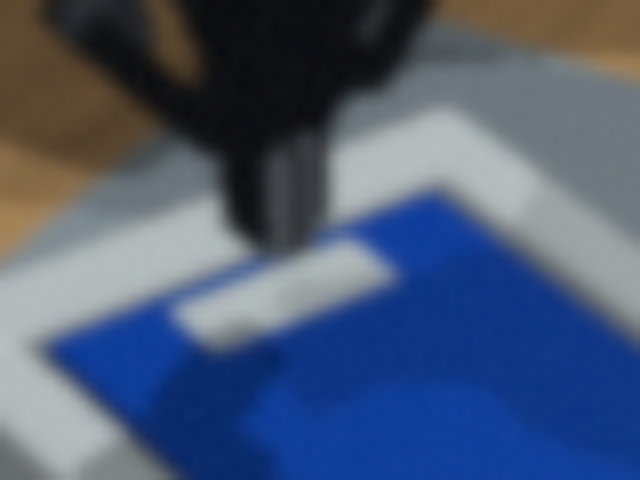

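The tip shows at crop (282,248), about 6 image px above the pad centre, so it is still roughly 10-15 mm up. I'll keep going down by feel.

>>> apply_moves --moves '[0,0,2,0,0,0,0,0,0,4,0,0,0,0,0,0,4,0,0,0,0]'

```text
clock: 3.3
tcp_pos: [0.4924, 0.1488, 0.0867]
tool_rot: [[-0.914, 0.406, -0.001], [0.406, 0.914, -0.0], [0.0, -0.0, -1.0]]
ft_force: [0.6, -1.3, -0.3]
grip_width: -0.0
grip_force: 0.0
```

>>> apply_moves --moves '[0,0,1,0,0,0,0,0,0,2,0,0,0,0,0,0,3,0,0,0,0,0,0,3,0,0,0,0]'

```text
clock: 3.63
tcp_pos: [0.4925, 0.1488, 0.084]
tool_rot: [[-0.914, 0.406, -0.0], [0.406, 0.914, -0.0], [0.0, -0.0, -1.0]]
ft_force: [-0.5, 0.2, 0.3]
grip_width: 0.0001
grip_force: 0.0
```

>>> apply_moves --moves '[0,0,1,0,0,0,0,0,0,2,0,0,0,0,0,0,3,0,0,0,0,0,0,3,0,0,0,0]'

```text
clock: 3.97
tcp_pos: [0.4925, 0.1488, 0.0809]
tool_rot: [[-0.914, 0.406, -0.0], [0.406, 0.914, -0.0], [0.0, -0.0, -1.0]]
ft_force: [-0.1, -0.6, 0.0]
grip_width: 0.0001
grip_force: 0.0
```

>>> apply_moves --moves '[0,0,1,0,0,0,0,0,0,2,0,0,0,0,0,0,2,0,0,0,0]'

```text
clock: 4.22
tcp_pos: [0.4925, 0.1488, 0.079]
tool_rot: [[-0.914, 0.406, -0.0], [0.406, 0.914, -0.0], [0.0, -0.0, -1.0]]
ft_force: [0.3, -0.1, -0.0]
grip_width: 0.0002
grip_force: 0.0
```

>>> apply_moves --moves '[0,0,1,0,0,0,0,0,0,2,0,0,0,0,0,0,2,0,0,0,0]'

```text
clock: 4.47
tcp_pos: [0.4925, 0.1488, 0.077]
tool_rot: [[-0.914, 0.406, -0.0], [0.406, 0.914, -0.0], [0.0, -0.0, -1.0]]
ft_force: [-0.5, 0.9, -0.4]
grip_width: 0.0004
grip_force: 0.0
```

>>> apply_moves --moves '[0,0,1,0,0,0,0,0,0,2,0,0,0,0,0,0,2,0,0,0,0]'

```text
clock: 4.72
tcp_pos: [0.4925, 0.1488, 0.0749]
tool_rot: [[-0.914, 0.406, -0.0], [0.406, 0.914, -0.0], [0.0, -0.0, -1.0]]
ft_force: [0.3, -0.2, 0.6]
grip_width: 0.0001
grip_force: 0.0
```

```bash
python3 - <<'E'
from bench import env
from h import *
s=env.snapshot("scene");cv2.imwrite("pics/s3.png",cv2.resize(s["frame"][170:230,260:340,::-1],None,fx=8,fy=8))
st=env.get_state();print((proj(s,st["tcp_pos"])-[260,170])*8,(proj(s,case(-.14,0))-[260,170])*8,env.tips_ahead,st["ft_force"])
E
```

```text
[279.65418258 283.19645379] [282.770572   288.92562466] 0.022 [-0.25651333  0.0858935   0.00279847]
```

View pics/s3.png

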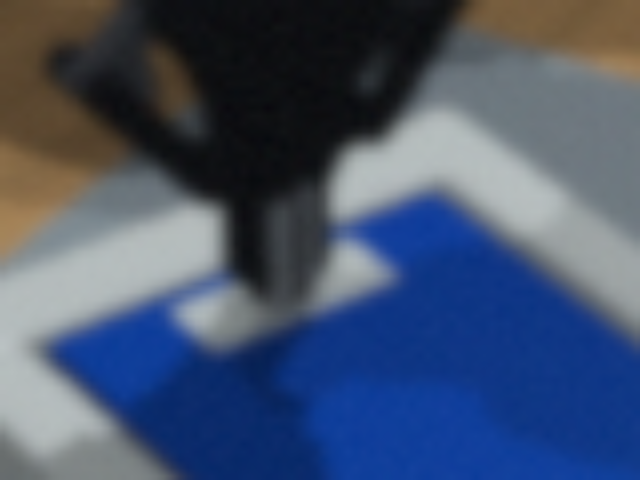

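Tips are now over the pad, lower corner at crop (285,305), nearly touching. They really end close to the TCP.

>>> apply_moves --moves '[0,0,1,0,0,0,0,0,0,2,0,0,0,0,0,0,2,0,0,0,0]'

```text
clock: 5.02
tcp_pos: [0.4927, 0.1488, 0.0732]
tool_rot: [[-0.914, 0.406, 0.0], [0.406, 0.914, -0.0], [-0.0, 0.0, -1.0]]
ft_force: [-0.4, 0.2, 3.5]
grip_width: 0.0
grip_force: 1.7
```

>>> apply_moves --moves '[0,0,1,0,0,0,0,0,0,2,0,0,0,0,0,0,2,0,0,0,0]'

```text
clock: 5.27
tcp_pos: [0.4927, 0.1488, 0.0711]
tool_rot: [[-0.914, 0.406, 0.0], [0.406, 0.914, -0.0], [-0.0, 0.0, -1.0]]
ft_force: [0.4, -0.1, 3.0]
grip_width: 0.0001
grip_force: 1.7
```

>>> apply_moves --moves '[0,0,1,0,0,0,0,0,0,2,0,0,0,0,0,0,2,0,0,0,0,0,0,2,0,0,0,0]'

```text
clock: 5.6
tcp_pos: [0.4927, 0.1488, 0.0691]
tool_rot: [[-0.914, 0.406, 0.0], [0.406, 0.914, -0.0], [-0.0, 0.0, -1.0]]
ft_force: [0.1, -0.3, 3.2]
grip_width: -0.0003
grip_force: 1.8
```

>>> apply_moves --moves '[0,0,0.7,0,0,0,0,0,0,0.7,0,0,0,0]'

```text
clock: 5.77
tcp_pos: [0.4928, 0.1488, 0.069]
tool_rot: [[-0.914, 0.406, 0.001], [0.406, 0.914, 0.0], [-0.001, 0.0, -1.0]]
ft_force: [-1.7, -0.7, 9.8]
grip_width: -0.0
grip_force: 5.7
```

>>> apply_moves --moves '[0,0,-41,0,0,0,0,20,0,-75,0,0,0,0,50,0,-100,0,0,0,0,60,0,-120,0,0,0,0,60,0,-140,0,0,0,0,60,0,-140,0,0,0,0,60,0,-140,0,0,0,0,60,0,-140,0,0,0,0,60,0,-140,0,0,0,0,60,0,-140,0,0,0,0,60,0,-140,0,0,0,0,60,0,-140,0,0,0,0]'

```text
clock: 6.77
tcp_pos: [0.4377, 0.1731, 0.2079]
tool_rot: [[-0.914, 0.406, -0.001], [0.406, 0.914, -0.0], [0.001, -0.001, -1.0]]
ft_force: [-0.3, -0.4, 0.0]
grip_width: -0.0003
grip_force: 0.0
```

>>> apply_moves --moves '[0,0,0,0,0,0,0,0,0,0,0,0,0,0,0,0,0,0,0,0,0,0,0,0,0,0,0,0,0,0,0,0,0,0,0,0,0,0,0,0,0,0,0,0,0,0,0,0,0,0,0,0,0,0,0,0,0,0,0,0,0,0,0,0,0,0,0,0,0,0,0,0,0,0,0,0,0]'

```text
clock: 7.68
tcp_pos: [0.4378, 0.1732, 0.2084]
tool_rot: [[-0.914, 0.406, 0.0], [0.406, 0.914, -0.0], [-0.0, -0.0, -1.0]]
ft_force: [0.7, -0.4, -0.5]
grip_width: -0.0003
grip_force: 0.0
```

```bash
python3 - <<'E'
from bench import env
from h import *
out=[]
for n in("top","wrist","scene"):
    s=env.snapshot(n);h=cv2.cvtColor(s["frame"],cv2.COLOR_RGB2HSV)
    g=cv2.morphologyEx(cv2.inRange(h,(40,90,40),(88,255,255)),cv2.MORPH_OPEN,np.ones((3,3)))
    for c in cv2.findContours(g,cv2.RETR_EXTERNAL,2)[0]:
        m=cv2.moments(c)
        if m["m00"]>40:
            u=(m["m10"]/m["m00"],m["m01"]/m["m00"]);X=ray(s,u,.048);print(n,m["m00"],np.round(u,1),X,(X-H)@U,(X-H)@V)
    f=s["frame"][:,:,::-1]; out.append(f[60:340,150:440] if n!="wrist" else f)
cv2.imwrite("pics/b.png",np.hstack([cv2.resize(out[0],(400,386)),cv2.resize(out[1],(400,386))]))
st=env.get_state();print(st["clock"],st["tcp_pos"],st["ft_force"])
E
```

```text
top 149.0 [258.6 269.3] [0.51475817 0.16082274 0.048     ] -0.1234815309024451 0.018302616831606194
wrist 255.5 [344.  282.5] [0.50700239 0.16832235 0.048     ] -0.13358450946959735 0.022087598758003944
7.8333 [0.43776774 0.17318883 0.20843507] [-0.19491024 -1.1454945   0.881256  ]
```

View pics/b.png

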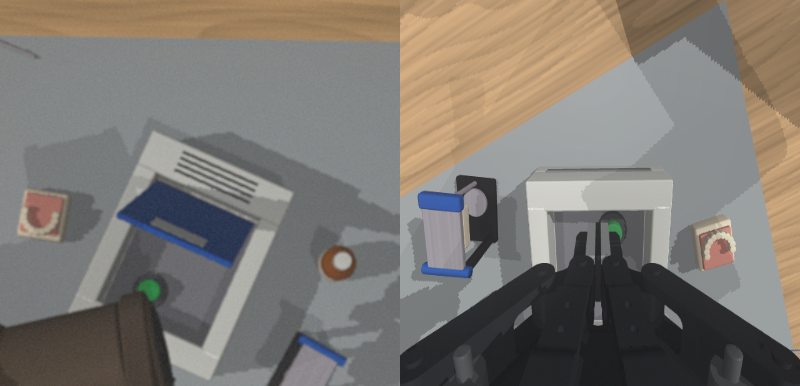

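Cover is open; the green button is visible at top crop (148,290), left of the arm. I'll refine its centre.

```bash
cat >> h.py <<'E'
TIP=.002
def to(st,tip,R):
    R0=st["tool_rot"];t=np.array(tip)-TIP*R[:,2]
    return np.round(R0.T@(t-st["tcp_pos"])*1000,1),np.round(Ro.from_matrix(R0.T@R).as_rotvec(True),1)
E
python3 - <<'E'
from bench import env
from h import *
for n in("top","wrist"):
    s=env.snapshot(n);f=s["frame"].astype(int)
    g=((f[...,1]>f[...,0]+20)&(f[...,1]>f[...,2]+15)).astype(np.uint8)
    c=max(cv2.findContours(g,cv2.RETR_EXTERNAL,2)[0],key=cv2.contourArea)
    P=np.array([ray(s,p[0],.048) for p in c]);a=(P-H)@U*1000;b=(P-H)@V*1000
    print(n,cv2.contourArea(c),"a",a.min(),a.max(),"b",b.min(),b.max(),cv2.minEnclosingCircle(np.c_[a,b].astype(np.float32)))
st=env.get_state()
for t in(0,15):
  for h in(.12,-.014,-.03):print(t,h,to(st,case(-.1235,h,.018),tool(t,-1)))
E
```

```text
top 165.5 a -136.61012485426423 -111.50207616939346 b 5.0430023980287775 33.25949675909899 ((-125.92357635498047, 19.166547775268555), 14.515315055847168)
wrist 281.0 a -141.9200516691709 -118.1799526534767 b 11.257772749519386 32.22792991880589 ((-129.43606567382812, 20.850126266479492), 14.272758483886719)
0 0.12 (array([-75.4,  19.6,  14.5]), array([-0. ,  0. , -0.5]))
0 -0.014 (array([-75.3,  19.6, 148.5]), array([-0. ,  0. , -0.5]))
0 -0.03 (array([-75.3,  19.6, 164.5]), array([-0. ,  0. , -0.5]))
15 0.12 (array([-74.8,  19.6,  14.5]), array([ -0.1, -15. ,  -0.5]))
15 -0.014 (array([-74.8,  19.6, 148.5]), array([ -0.1, -15. ,  -0.5]))
15 -0.03 (array([-74.8,  19.6, 164.5]), array([ -0.1, -15. ,  -0.5]))
```

>>> apply_moves --moves '[0,20.5,30,0,-7,0,0,-20,20.5,60,0,-8,0,0,-50,20.5,85,0,-8,0,0,-77.5,20.5,110,0,-8,0,0,-77.5,20.5,130,0,-8,0,0,-77.5,20.5,145,0,-8,0,0,-77.5,20.5,152,0,-8,0,0,-77.5,20.5,152,0,-8,0,0,-77.5,20.5,152,0,-8,0,0]'

```text
clock: 8.68
tcp_pos: [0.517, 0.1606, 0.0568]
tool_rot: [[-0.905, 0.406, 0.127], [0.402, 0.914, -0.057], [-0.139, -0.0, -0.99]]
ft_force: [0.6, -0.3, 0.1]
grip_width: 0.0001
grip_force: 0.0
```

```bash
python3 - <<'E'
from bench import env
from h import *
st=env.get_state();print(st["clock"],st["ft_force"])
T=st["tcp_pos"]+TIP*st["tool_rot"][:,2]-H;print("tip",T@U,T@V,T[2])
print(to(st,case(-.121,-.03,.019),tool(8,-1)))
s=env.snapshot("top");w=env.snapshot("wrist")
cv2.imwrite("pics/c.png",np.hstack([cv2.resize(s["frame"][60:340,150:440,::-1],(400,386)),cv2.resize(w["frame"][200:420,200:440,::-1],(400,386))]))
E
```

```text
8.6833 [ 0.64629925 -0.28437506  0.05174898]
tip -0.12107990692177208 0.018939327965205567 -0.017202261357619243
(array([ 1.7,  0.1, 12.7]), array([-0.1,  0. , -0.4]))
```

View pics/c.png

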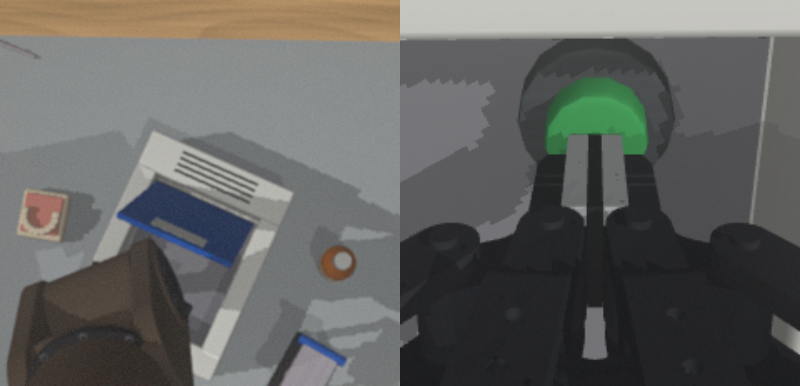

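Tips are centred laterally on the button but a little behind its middle (597,130), so I'll shift forward 4 mm and press.

>>> apply_moves --moves '[4,0,3,0,0,0,0,4,0,5,0,0,0,0,4,0,7,0,0,0,0,4,0,8,0,0,0,0,4,0,8,0,0,0,0]'

```text
clock: 9.2
tcp_pos: [0.5142, 0.162, 0.0486]
tool_rot: [[-0.905, 0.406, 0.128], [0.402, 0.914, -0.056], [-0.14, 0.0, -0.99]]
ft_force: [-5.2, 4.1, 13.3]
grip_width: 0.0
grip_force: 6.4
```

>>> apply_moves --moves '[0,0,1,0,0,0,0,0,0,2,0,0,0,0,0,0,3,0,0,0,0,0,0,3,0,0,0,0]'

```text
clock: 9.53
tcp_pos: [0.5144, 0.162, 0.0477]
tool_rot: [[-0.905, 0.406, 0.129], [0.402, 0.914, -0.056], [-0.141, 0.001, -0.99]]
ft_force: [-15.9, 5.4, 43.9]
grip_width: 0.0001
grip_force: 22.4
```

>>> apply_moves --moves '[0,0,-3,0,0,0,0,0,0,-4,0,0,0,0,0,0,-4,0,0,0,0]'

```text
clock: 9.78
tcp_pos: [0.5141, 0.1619, 0.0496]
tool_rot: [[-0.905, 0.406, 0.128], [0.402, 0.914, -0.056], [-0.14, 0.0, -0.99]]
ft_force: [-2.1, 3.4, 4.3]
grip_width: -0.0001
grip_force: 2.2
```

>>> apply_moves --moves '[0,0,-2,0,0,0,0,0,0,-2,0,0,0,0]'

```text
clock: 9.95
tcp_pos: [0.5141, 0.1619, 0.0512]
tool_rot: [[-0.905, 0.406, 0.128], [0.402, 0.914, -0.056], [-0.14, 0.0, -0.99]]
ft_force: [-0.4, 2.7, 3.9]
grip_width: -0.0005
grip_force: 1.7
```

>>> apply_moves --moves '[0,0,-2,0,0,0,0,0,0,-2,0,0,0,0]'

```text
clock: 10.12
tcp_pos: [0.514, 0.1619, 0.0531]
tool_rot: [[-0.905, 0.406, 0.128], [0.402, 0.914, -0.056], [-0.14, 0.0, -0.99]]
ft_force: [0.9, 1.8, 1.9]
grip_width: -0.0001
grip_force: 1.2
```

The force falls off as a spring over about 6 mm of retreat, after a solid stop at 44 N, so the button was fully in. Retracting now.

>>> apply_moves --moves '[0,0,-35,0,0,0,0,20,0,-70,0,0,0,0,40,0,-100,0,0,0,0,50,0,-135,0,0,0,0,60,0,-170,0,0,0,0,60,0,-200,0,0,0,0,60,0,-225,0,0,0,0,60,0,-225,0,0,0,0]'

```text
clock: 10.78
tcp_pos: [0.4313, 0.1993, 0.2716]
tool_rot: [[-0.904, 0.405, 0.133], [0.402, 0.914, -0.055], [-0.144, 0.004, -0.99]]
ft_force: [-0.3, 0.6, 0.5]
grip_width: 0.0002
grip_force: 0.0
```

```bash
python3 - <<'E'
from bench import env
from h import *
st=env.get_state()
T=st["tcp_pos"]+TIP*st["tool_rot"][:,2]-H;print("tip",T@U,T@V,T[2])
for a,h in((-.1,.21),(-.01,.21),(-.015,.13)):print(a,h,to(st,case(a,h,0),tool(0,-1)))
E
```

```text
tip -0.21506311379728893 0.02031816758891393 0.19766446178883573
-0.1 0.21 (array([-116.1,  -19.4,    4.3]), array([ 0.2,  8.3, -0.4]))
-0.01 0.21 (array([-205.1,  -18.8,   17.3]), array([ 0.2,  8.3, -0.4]))
-0.015 0.13 (array([-188.7,  -19.1,   95.7]), array([ 0.2,  8.3, -0.4]))
```

>>> apply_moves --moves '[-40,-8,-10,0,4,0,0,-80,-18,0,0,8.3,0,0,-116,-19,4,0,8.3,-0.4,0,-150,-19,9,0,8.3,-0.4,0,-185,-19,14,0,8.3,-0.4,0,-205,-19,17,0,8.3,-0.4,0,-205,-19,17,0,8.3,-0.4,0,-205,-19,17,0,8.3,-0.4,0,-200,-19,40,0,8.3,-0.4,0,-194,-19,70,0,8.3,-0.4,0,-189,-19,95,0,8.3,-0.4,0,-189,-19,95,0,8.3,-0.4,0]'

```text
clock: 11.78
tcp_pos: [0.6029, 0.1005, 0.195]
tool_rot: [[-0.917, 0.399, -0.013], [0.399, 0.917, 0.001], [0.013, -0.004, -1.0]]
ft_force: [-0.2, -0.0, -1.0]
grip_width: 0.0003
grip_force: 0.0
```

```bash
python3 - <<'E'
from bench import env
from h import *
st=env.get_state()
T=st["tcp_pos"]+TIP*st["tool_rot"][:,2]-H;print("tip",T@U,T@V,T[2],st["ft_force"],st["joint_pos"])
for q in(1.15,1,.8,.6,.4,.2,.1,0):
    a,h=-.145*np.cos(q)+.011,.145*np.sin(q);print(q,*to(st,case(a,h,0),tool(0,-1)))
s=env.snapshot("scene");cv2.imwrite("pics/d.png",cv2.resize(s["frame"][60:300,190:450,::-1],None,fx=2.3,fy=2.3))
E
```

```text
tip -0.018582685310969235 -0.0018860132646778267 0.12098005699077184 [-0.16782232 -0.02413693 -1.01762429] [ 0.05634278  0.5150672   1.62894415  0.00216977  1.01081191 -1.10516284]
1.15 [ 29.8   1.8 -11. ] [-0.2 -0.7 -0. ]
1 [48.8  1.9 -0.4] [-0.2 -0.7 -0. ]
0.8 [71.2  1.9 17.9] [-0.2 -0.7 -0. ]
0.6 [89.6  2.  40.2] [-0.2 -0.7 -0. ]
0.4 [103.2   2.1  65.8] [-0.2 -0.7 -0. ]
0.2 [111.4   2.2  93.6] [-0.2 -0.7 -0. ]
0.1 [113.4   2.3 107.9] [-0.2 -0.7 -0. ]
0 [113.9   2.4 122.4] [-0.2 -0.7 -0. ]
```

View pics/d.png

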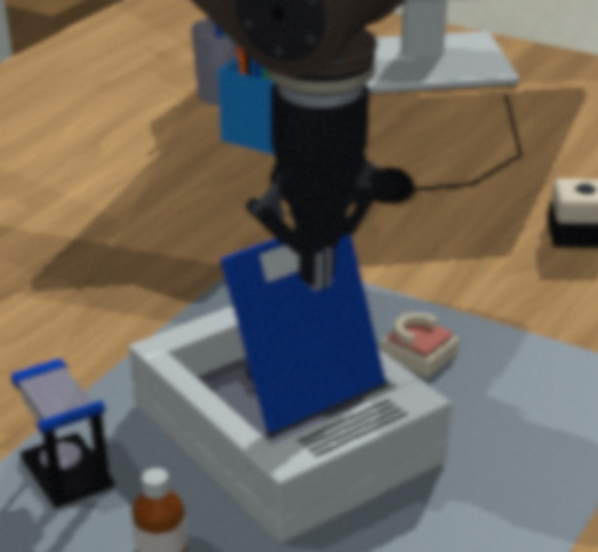

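Fingertips at (318,285) sit on the outer side of the open cover, beside the pad at (280,263). Now I'll swing it down along its arc.

>>> apply_moves --moves '[15,2,-10,0,-0.7,0,0,30,2,-11,0,-0.7,0,0,40,2,-6,0,-0.7,0,0,49,2,0,0,-0.7,0,0,60,2,8,0,-0.7,0,0,71,2,18,0,-0.7,0,0,81,2,28,0,-0.7,0,0,90,2,40,0,-0.7,0,0,97,2,53,0,-0.7,0,0,103,2,66,0,-0.7,0,0,108,2,79,0,-0.7,0,0,111,2,93,0,-0.7,0,0]'

```text
clock: 12.83
tcp_pos: [0.5045, 0.1469, 0.1081]
tool_rot: [[-0.917, 0.399, 0.008], [0.399, 0.917, -0.003], [-0.008, 0.0, -1.0]]
ft_force: [-2.8, 1.0, 4.4]
grip_width: -0.0001
grip_force: 2.4
```

```bash
python3 - <<'E'
from bench import env
from h import *
st=env.get_state()
T=st["tcp_pos"]+TIP*st["tool_rot"][:,2]-H;print("tip",T@U,T@V,T[2],st["ft_force"])
for h in(.015,0,-.005):print(to(st,case(-.138,h,0),tool(0,-1)))
s=env.snapshot("scene");cv2.imwrite("pics/e.png",cv2.resize(s["frame"][100:300,220:420,::-1],None,fx=2.5,fy=2.5))
E
```

```text
tip -0.12735952953800103 0.0014505429012888398 0.034074635203567905 [-2.8249322   0.98517512  4.37210829]
(array([10.8, -1.5, 19. ]), array([ 0. ,  0.5, -0. ]))
(array([10.9, -1.5, 34. ]), array([ 0. ,  0.5, -0. ]))
(array([10.9, -1.5, 39. ]), array([ 0. ,  0.5, -0. ]))
```

View pics/e.png

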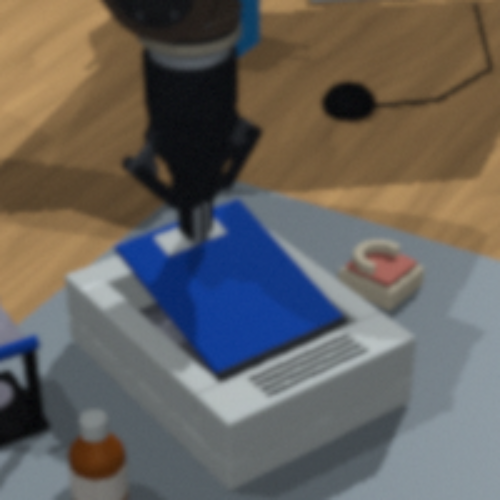

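Tips are on the pad at (195,235) and the cover is nearly down. Now I'll press it to the stop.

>>> apply_moves --moves '[6,-1,10,0,0.5,0,0,9,-1,20,0,0.5,0,0,10,-1,28,0,0.5,0,0,11,-1,33,0,0.5,0,0,11,-1,36,0,0.5,0,0,11,-1,38,0,0.5,0,0,11,-1,38.5,0,0.5,0,0,11,-1,38.5,0,0.5,0,0]'

```text
clock: 13.55
tcp_pos: [0.4949, 0.1498, 0.0691]
tool_rot: [[-0.917, 0.4, -0.001], [0.4, 0.917, 0.0], [0.001, 0.0, -1.0]]
ft_force: [1.6, 0.5, 5.6]
grip_width: 0.0001
grip_force: 2.7
```

>>> apply_moves --moves '[0,0,1,0,0,0,0,0,0,1,0,0,0,0,0,0,1,0,0,0,0]'

```text
clock: 13.8
tcp_pos: [0.495, 0.1498, 0.0689]
tool_rot: [[-0.917, 0.4, -0.0], [0.4, 0.917, 0.001], [0.0, 0.0, -1.0]]
ft_force: [-0.2, 0.2, 17.5]
grip_width: 0.0003
grip_force: 8.6
```

At the stop (17 N). Releasing slowly, then up and away.

>>> apply_moves --moves '[0,0,-2,0,0,0,0,0,0,-4,0,0,0,0,0,0,-6,0,0,0,0,0,0,-10,0,0,0,0,0,0,-30,0,0,0,0,0,0,-60,0,0,0,0,20,0,-90,0,0,0,0,40,0,-120,0,0,0,0,40,0,-150,0,0,0,0,40,0,-180,0,0,0,0,40,0,-180,0,0,0,0,40,0,-180,0,0,0,0]'

```text
clock: 14.8
tcp_pos: [0.458, 0.1657, 0.2488]
tool_rot: [[-0.917, 0.399, 0.0], [0.399, 0.917, 0.001], [0.0, 0.001, -1.0]]
ft_force: [-0.3, -0.9, -0.9]
grip_width: 0.0
grip_force: 0.0
```

>>> apply_moves --moves '[0,0,0,0,0,0,0,0,0,0,0,0,0,0,0,0,0,0,0,0,0,0,0,0,0,0,0,0,0,0,0,0,0,0,0,0,0,0,0,0,0,0,0,0,0,0,0,0,0,0,0,0,0,0,0,0,0,0,0,0,0,0,0,0,0,0,0,0,0,0,0,0,0,0,0,0,0]'

```text
clock: 15.72
tcp_pos: [0.4582, 0.1656, 0.2477]
tool_rot: [[-0.917, 0.4, -0.002], [0.4, 0.917, 0.0], [0.002, -0.001, -1.0]]
ft_force: [-0.5, 0.0, 0.6]
grip_width: -0.0001
grip_force: 0.0
```

```bash
python3 - <<'E'
from bench import env
from h import *
s=env.snapshot("scene");t=env.snapshot("top")
cv2.imwrite("pics/f.png",np.hstack([cv2.resize(s["frame"][:,:,::-1],(400,300)),cv2.resize(t["frame"][:,:,::-1],(400,300))]))
print(env.get_state()["clock"],env.get_state()["ft_force"])
E
```

```text
15.8167 [-0.1277293  -0.98814043 -0.16448098]
```

View pics/f.png

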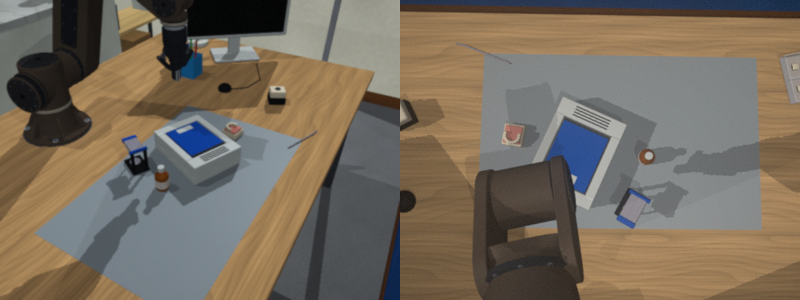

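The cover at (195,138) is shut flush, the other objects stand where they were, and the hand is clear.

```bash
python3 -c "
from bench import env
print(env.finish_job())"
```

```text
the job is handed in; nothing more can be done
None
```

The curing unit was started and the job is handed in: the cover popped open, the green button went in to its stop, and the cover was pressed down again and stayed shut, with the hand clear and the jaw model, articulator and bottle where they stood.

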